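Wipe the fallen plaster chips off the writing board

ROBOT

A 7-joint arm with a two-finger parallel gripper is mounted at the origin on the work surface. World frame = base frame: x ahead of the robot, y to its left, z up, the work surface at z = 0. Lengths are in m, angles in rad, forces in N, time in s.
With the tool pointing down it reaches from about 0.35 to 0.9 m from the base axis. Payload 8.1 kg.
Tool frame: the origin (TCP) lies on the centre line of the jaws, within the pads' length; the fingertips stand 14 mm ahead of it and the grasp point (between the pads) lies 5 mm behind it; z points along the fingers, y is the direction in which the jaws open and shut (so a half turn about z gives the same grasp; the last joint's range is limited). The gripper opens to 92 mm and grips with 3 to 60 N. Pads are 19 mm wide; open, the fingers measure 130 mm over their backs; the gripper's body (75 mm by 190 mm) begins 47 mm behind the grasp point.
Start: joints at [1.237, 0.434, 0.025, 1.573, -0.012, 1.134, -0.075], TCP at [0.143, -0.608, 0.217] pointing down, gripper open.
Joint ranges: [-2.62, 2.62], [-0.44, 2.09], [-1.27, 1.32], [0.08, 2.57], [-1.32, 4.46], [0.12, 2], [-2.74, 2.74]. Speed limits (rad/s): [2.22, 2.22, 3.01, 3.01, 3.14, 3.14, 3.14].

INTERFACE

Orientations are given as a rotation vector (axis times angle).
In Python, from cell import arm, optics gives the robot as it stands.
- The arm moves only by the shell command python3 -m creep 'ROWS' [FORCE]. ROWS is JSON, a list of rows, each an object with "translation": the shift along the tool's x, y, z in m, a list of three; "rot": the turn, a rotation vector about the tool's x, y, z in degrees, a list of three; "jaw": the finger opening in m, from 0 to 0.0918. In form: [{"translation": [x, y, z], "rot": [wx, wy, wz], "jaw": jaw}, ...]. A call has 1 to 12 rows; each row shifts and turns the commanded pose from where the row before left it, along the tool's axes as they then stand; what a row does not reach is not made up. A row lasts 1/12 s, in which the tool goes at most 41.7 mm and 7.16 degrees, less where a joint would pass 70% of its speed; a pose out of reach is approached as far as the arm can. A call is refused whole if a number of a shift passes 0.0417 or a number of a turn 7.16, either way. A call with a gripper value outside its range is refused whole. The fingers move at their own pace and stop on an object; FORCE is the grip in N (left out, the last holds). Time passes only in rows, so rows that do not move let the fingers close. It gives the time, the measured TCP pose, the force and the opening at its end, in the units of the state.
- arm.observe(): the state, without advancing time (a new reading comes with each control period).
- optics.get_image(name): name is "scene" or "top"; returns the picture (420x560x3 uint8, red, green, blue); there is no depth.
- optics.camera_info(name): a dict with "fx", "fy", "cx", "cy" (pixels), "k1" (the pictures are not rectified: a ray, as slopes to the right and down, at radius r is drawn at 1 + k1 r^2 times it, then the intrinsics apply), "R" (3x3) and "t" (3): a world point X has camera coordinates R X + t. Camera axes: x right, y down, z forward; pixel columns grow to the right and rows downward; lengths in m; the calibration is good to about 2 mm. A picture is of the moment at which its call begins. camera_info takes no time and is no camera call.
- arm.sign_off(): hands the job in, once; it reports no verdict.
Trained networks look in the newest picture that a camera, given by its name, has taken for a name from the list of things; names that differ only in an ending like _2 or _b are one class to them, and where a whole thing is asked for, a point or a joint stands for the part that bears it (a point fixed in the world has none). Each returns a list of dicts, best first, with "score" (0 to 1); they miss things now and then, are a little off and sometimes report something else, mostly with a low value. They report only what shows in the picture. A call takes as long as a camera call. They do not tell look-alikes from the thing itself.
- optics.boxes_of(camera, thing): "location" ([column, row] in pixels, amid what is visible of it).
- optics.pinpoint(camera, thing): "location" ([column, row] in pixels: a listed point, or the origin of a listed thing).
The state is a dict: "clock": time; "joints": joint angles; "dq": joint speeds; "joint_efforts": joint torques, N m; "position": TCP position; "ee_rot": TCP orientation; "force": force on the tool from outside, world axes, zero at the start; "ft_torque": the same for the moment, N m; "width": opening from 0.0 (shut) to 1.0 (fully open).
Only numpy, scipy, OpenCV 4.12 (cv2) and the standard library are available. Lean on these libraries where they do the work, as an engineer would, in place of code of your own. Each camera call takes 0.05 s, during which the arm holds its last target.

TASK

Plaster chips have fallen from the wall onto the green writing board: take the scraper block by its handle and wipe all four chips along the board into the blue tray at its end, without touching a chip with the gripper. Then stand the scraper upright back in the middle of its grey felt pad and let go; leave the stapler, mug and bottle where they are.

Things in the scene. Friction and masses are not known exactly. Their poses are not given: they have to be found in the camera images.
- board: Dark green writing board fixed flat on the desk, blue catch tray joined to its -y end. Origin: on the desk, under the centre of the green surface. Surface 35 mm above the desk, 170 mm wide (board x, -85 to +85), 250 mm long (board y, -125 to +125). Aluminium rails 10 mm wide stand 8 mm above it along both long sides and at the +y end; the -y end is open
- board_top (a point): Centre of the board's green surface, at surface height; axes as the board's. At the start the chips lie flat on the surface, their centres between y = -75 and +40 mm
- tray_floor (a point): Centre of the tray's inner floor, 100 mm long (board y -125 to -225) and 170 mm wide, 4 mm above the desk; axes as the board's. From the board's open end one drops straight into it; its three other walls are 10 mm thick and rise 43 mm above the desk
- pad: Grey felt pad fixed on the desk, 160 mm (its x) by 80 mm (its y), 4 mm thick, where the scraper stands. Origin: centre of its underside, on the desk
- scraper_center (a point): Scraper block, about 160 g, on its rubber sole: orange base 115 mm long (its x), 32 mm wide (its y), 22 mm high; above it, centred, a pale wooden handle 90 mm long, 24 mm thick (its y), from 22 to 62 mm above the sole, to be pinched across the 24 mm from above. This point: its centre, 31 mm above the sole; z up
- chip0_center (a point): Loose white plaster chip, flat, 44 x 30 x 9 mm, 14 g; this point is its centre, 4.5 mm above its underside
- chip1_center (a point): Loose white plaster chip, flat, 44 x 30 x 9 mm, 14 g; this point is its centre, 4.5 mm above its underside
- chip2_center (a point): Loose white plaster chip, flat, 44 x 30 x 9 mm, 14 g; this point is its centre, 4.5 mm above its underside
- chip3_center (a point): Loose white plaster chip, flat, 44 x 30 x 9 mm, 14 g; this point is its centre, 4.5 mm above its underside
- stapler_center (a point): Red and black stapler lying on the desk, 135 x 36 x 46 mm; its long side along its x; this point is 23 mm up, half its height. Leave alone
- mug_center (a point): White mug, 80 mm across, 90 mm high; this point is on its axis, half-way up. Leave alone
- bottle_center (a point): White bottle with pink label and cap, 56 mm across, 120 mm high; this point is on its axis, half-way up. Leave alone
Not all that is in view belongs to the job. There is more than one size of the part that bears scraper_center; the job needs the largest.

How it is judged:
On the way, in this order (a step that is already met when the one before it is completed fails the run):
1. the scraper is down at the board's surface, upright (z of scraper_center in the frame of board below 0.075 m and y of scraper_center in the frame of board between -0.13 and 0.125 m and x of scraper_center in the frame of board between -0.085 and 0.085 m and angle between scraper_center's own z axis and vertical below 0.3 rad), for 0.2 s.
2. all four chips are in the tray (y of chip0_center in the frame of board between -0.225 and -0.125 m and x of chip0_center in the frame of board between -0.085 and 0.085 m and z of each of chip0_center, chip1_center, chip2_center, chip3_center in the frame of board below 0.035 m and y of chip1_center in the frame of board between -0.225 and -0.125 m and x of chip1_center in the frame of board between -0.085 and 0.085 m and y of chip2_center in the frame of board between -0.225 and -0.125 m and x of chip2_center in the frame of board between -0.085 and 0.085 m and y of chip3_center in the frame of board between -0.225 and -0.125 m and x of chip3_center in the frame of board between -0.085 and 0.085 m), for 0.2 s.
At the end, for the whole second after the job is handed in: All four chips lie in the tray (centres inside its walls and below the board's surface); the scraper stands upright (within 0.12 rad) and at rest on the felt pad, its centre within 40 mm of the pad's centre, released (all of step 2 and horizontal distance between scraper_center and pad below 0.04 m and height (world z) of scraper_center between 0.03 and 0.04 m and angle between scraper_center's own z axis and vertical below 0.12 rad and linear speed of scraper below 0.02 m/s); the robot touches nothing.
It fails at once if a chip is touched by the gripper or arm (contact force between any of chip0, chip1, chip2, chip3 and the fingers above 0.3 N or contact force between any of chip0, chip1, chip2, chip3 and the arm above 0.3 N).
It fails at once if the stapler, mug or bottle is moved by more than 20 mm (distance of any of stapler_center, mug_center, bottle_center from where it was at the start of the episode above 0.02 m).
It also fails if it takes over 58 s, if anything falls off the work surface, if the arm or the gripper's body presses on something with over 40 N, if the wrist force passes 120 N, or if a joint passes its speed limit or range.

## Working session

There is one attempt and no reset: what is moved stays moved. The work goes in short steps, Python scripts to look and compute and a shell command to move; the robot and the scene stay as the last step left them, time stands still between calls to the robot, and variables do not carry over. Pictures are saved under pics/ and viewed, and the job is handed in when it is done.

```bash
ls; mkdir -p pics; python3 - <<'E'
from cell import arm, optics
import cv2
s=arm.observe(); print(s)
for n in ("scene","top"):
    im=optics.get_image(n); cv2.imwrite(f"pics/{n}0.png",im[:,:,::-1]); print(n,optics.camera_info(n))
E
```

```text
pics
{'clock': 0.0, 'joints': array([ 1.23738829,  0.4352006 ,  0.02496567,  1.57409295, -0.01157928,
        1.13401448, -0.07511267]), 'dq': array([-0.00021739, -0.00066507, -0.00143407, -0.0002684 , -0.00106891,
       -0.00086595, -0.00011243]), 'joint_efforts': array([-7.31313139e-04, -6.67846298e+01,  9.84004475e-01, -3.14457107e+01,
       -6.09160680e-02,  4.27979906e-02,  1.62244942e-04]), 'position': array([ 0.14279583, -0.60792327,  0.21586042]), 'ee_rot': array([-3.11918383e+00, -3.61466981e-01,  5.28425716e-04]), 'force': array([ 0.17896332, -0.64987898,  0.1654369 ]), 'ft_torque': array([0.03303817, 0.02914504, 0.02977285]), 'width': 0.9980175878717902}
scene {'fx': 543.5928753187105, 'fy': 543.5928753187105, 'cx': 275.5605791635985, 'cy': 195.26579239920912, 'k1': 0.03950823638881448, 'R': array([[ 0.21374244,  0.97679815, -0.01339973],
       [ 0.52666898, -0.12677629, -0.84056384],
       [-0.82275996,  0.17260694, -0.54154675]]), 't': array([-0.23320134, -0.23296388,  1.67685983])}
top {'fx': 539.7141957056209, 'fy': 539.7141957056209, 'cx': 271.14589968575245, 'cy': 210.20389509881903, 'k1': -0.016569520197974717, 'R': array([[ 0.00632315, -0.99994237, -0.00867568],
       [-0.9938857 , -0.005328  , -0.11028521],
       [ 0.11023263,  0.00931998, -0.99386212]]), 't': array([0.1113289 , 0.62435043, 1.05916616])}
```

View pics/scene0.png

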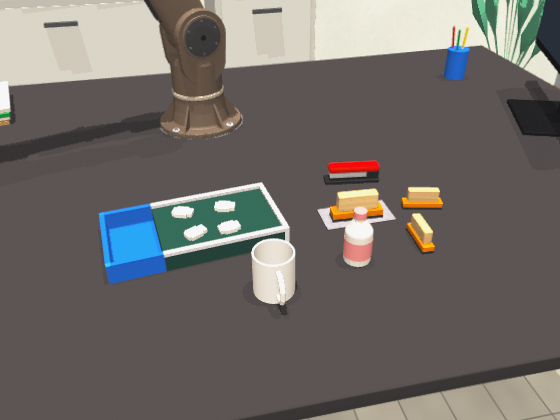

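View pics/top0.png

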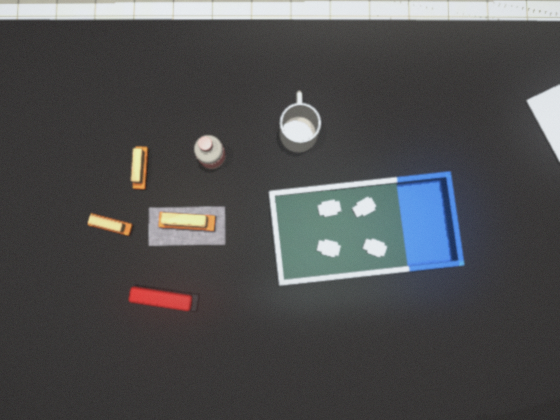

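Scraper candidates in the top picture are the one on the felt pad (187,222), one at (139,168) and one at (110,224). The one on the pad looks largest, at about 57 px long against about 42 px. The board centre is near (342,230), with the tray to its right at (430,222). The chips are at (329,208), (364,207), (329,248) and (375,247).

```bash
cat > h.py <<'E'
import numpy as np, cv2
from cell import arm, optics
def ray(n,px):
    c=optics.camera_info(n); K=np.array([[c['fx'],0,c['cx']],[0,c['fy'],c['cy']],[0,0,1]])
    u=cv2.undistortPoints(np.array([[px]],float),K,np.array([c['k1'],0,0,0.]))[0,0]
    R=np.array(c['R']);t=np.array(c['t']); return -R.T@t, R.T@np.array([u[0],u[1],1])
def w(n,px,z):
    o,d=ray(n,px); return o+d*(z-o[2])/d[2]
def proj(n,X):
    c=optics.camera_info(n); K=np.array([[c['fx'],0,c['cx']],[0,c['fy'],c['cy']],[0,0,1]])
    return cv2.projectPoints(np.atleast_2d(X).astype(float),cv2.Rodrigues(np.array(c['R']))[0],np.array(c['t']),K,np.array([c['k1'],0,0,0.]))[0][:,0]
E
python3 - <<'E'
from h import *
im=optics.get_image("top"); 
cv2.imwrite("pics/crop1.png",cv2.resize(im[140:320,70:240,::-1],None,fx=3.3,fy=3.3,interpolation=cv2.INTER_CUBIC))
optics.get_image("scene")
Z=dict(board_top=.035,tray_floor=.004,pad=0.,scraper_center=.035,chip0_center=.0395,stapler_center=.023,mug_center=.045,bottle_center=.06)
for k,z in Z.items():
    for n in("top","scene"):
        for d in optics.pinpoint(n,k)[:6]: print(k,n,np.round(d['location'],1),round(d['score'],2),np.round(w(n,d['location'],z)[:2],4))
print(arm.observe()['clock'])
# orange boxes
hsv=cv2.cvtColor(im,cv2.COLOR_RGB2HSV)
m=cv2.inRange(hsv,(5,120,80),(35,255,255))
cs,_=cv2.findContours(m,cv2.RETR_EXTERNAL,cv2.CHAIN_APPROX_NONE)
for c in cs:
    if cv2.contourArea(c)>50:
        b=cv2.boxPoints(cv2.minAreaRect(c)); W=np.array([w("top",p,.022)[:2] for p in b]); print("orange",np.round(W,3).tolist(), np.linalg.norm(W[1]-W[0]),np.linalg.norm(W[2]-W[1]))
E
```

```text
board_top top [337.7 232. ] 0.86 [ 0.5802 -0.0195]
board_top scene [217.6 216.2] 0.61 [ 0.5803 -0.0163]
tray_floor top [422.7 223.7] 0.93 [ 0.6006 -0.1997]
tray_floor scene [137.8 247.4] 0.71 [ 0.6101 -0.1896]
tray_floor scene [356.1 232.7] 0.51 [0.667  0.2705]
pad top [187.7 224.7] 0.7 [0.5962 0.2895]
pad scene [355.6 213.2] 0.98 [0.5914 0.2963]
scraper_center top [186.3 220.8] 0.96 [0.6012 0.2868]
scraper_center top [137.1 167.7] 0.6 [0.71   0.3906]
scraper_center scene [419.4 228.9] 0.92 [0.7234 0.386 ]
scraper_center scene [356.8 203.9] 0.85 [0.6049 0.2919]
scraper_center scene [420.3 197.8] 0.63 [0.6146 0.4385]
chip0_center top [328.2 249.7] 0.51 [5.443e-01 2.000e-04]
chip0_center top [362.5 205.5] 0.37 [ 0.6337 -0.0694]
chip0_center scene [223.1 205.1] 0.48 [5.469e-01 5.000e-04]
chip0_center scene [191. 231.] 0.3 [ 0.6272 -0.0771]
stapler_center top [165.2 299.2] 0.63 [0.4431 0.3278]
stapler_center scene [346.9 173.2] 0.88 [0.4525 0.3209]
mug_center top [298.9 128. ] 0.6 [0.7919 0.0592]
mug_center top [186.7 217.2] 0.19 [0.6075 0.2845]
mug_center scene [270.9 271.2] 0.66 [0.795  0.0566]
mug_center scene [228.9 227.6] 0.59 [6.412e-01 2.000e-04]
bottle_center top [203.5 147.8] 0.93 [0.7464 0.2515]
bottle_center scene [358.3 234. ] 0.86 [0.7424 0.2446]
1.0
orange [[0.587, 0.346], [0.618, 0.345], [0.614, 0.231], [0.583, 0.232]] 0.031116786956843084 0.11395053767073975
orange [[0.592, 0.493], [0.619, 0.487], [0.596, 0.4], [0.57, 0.406]] 0.02732738045383671 0.08977761799034019
orange [[0.668, 0.404], [0.76, 0.399], [0.758, 0.371], [0.666, 0.376]] 0.09220622958554614 0.028149156048626927
```

View pics/crop1.png

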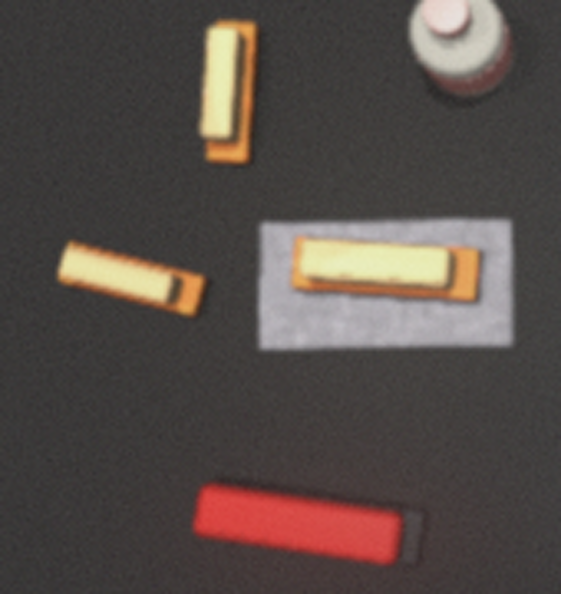

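The pad's scraper measures 114 x 31 mm and the other two about 91 x 28 mm, so the one on the pad is the right one. Next I'll get the exact poses of the board, pad and scraper.

```bash
python3 - <<'E'
from h import *
from scipy.optimize import least_squares
im=cv2.imread("pics/top0.png")[:,:,::-1]; hsv=cv2.cvtColor(im,cv2.COLOR_RGB2HSV)
def rect(m,z,lab):
    m=cv2.morphologyEx(m,cv2.MORPH_OPEN,np.ones((3,3)))
    cs,_=cv2.findContours(m,cv2.RETR_EXTERNAL,cv2.CHAIN_APPROX_NONE); 
    for c in sorted(cs,key=cv2.contourArea)[-2:]:
        W=np.array([w("top",p[0],z)[:2] for p in c]).astype(np.float32)*1000
        r=cv2.minAreaRect(W); print(lab,np.round(r[0],1),np.round(r[1],1),round(r[2],2))
roi=np.zeros(im.shape[:2],np.uint8); roi[150:310,255:480]=255
rail=cv2.inRange(hsv,(0,0,130),(180,60,255))&roi
rect(rail,.043,"rail outer")
blue=cv2.inRange(hsv,(95,150,60),(125,255,255))&roi
rect(blue,.043,"blue"); rect(blue|rail,.043,"all")
roi2=np.zeros_like(roi); roi2[195:260,140:235]=255
mm=cv2.inRange(hsv,(0,0,75),(180,255,255))&roi2
rect(mm,.004,"pad")
rect(cv2.inRange(hsv,(5,120,80),(35,255,255))&roi2,.026,"scr base+handle")
rect(cv2.inRange(hsv,(18,60,190),(35,170,255))&roi2,.066,"handle")
for p in [(187,222)]: print(hsv[p[1],p[0]])
E
```

```text
rail outer [551.1 -86.9] [60.9 40.8] 70.17
rail outer [583.  -18.8] [192.7 260.4] 6.54
blue [ 549.4 -159.6] [6. 6.] 0.31
blue [ 603.7 -204.2] [189.6 109.8] 7.09
all [583.  -18.8] [192.7 260.4] 6.54
all [ 603.7 -204.2] [189.6 109.8] 7.09
pad [594.2 291.5] [ 85.6 165. ] 0.89
scr base+handle [591.6 329.9] [29.8  7.7] 80.9
scr base+handle [598.2 240.5] [21.8 31.2] 76.27
handle [607.7 270.5] [32.6  9.4] 84.6
handle [603.7 312. ] [19.8 43.4] 0.31
[ 32  60 234]
```

```bash
python3 - <<'E'
from h import *
def box(im,n,c,yaw,x,y,z,col):
    a=np.radians(yaw);R=np.array([[np.cos(a),-np.sin(a)],[np.sin(a),np.cos(a)]])
    P=[np.r_[np.array(c)+R@q,z] for q in [(x[0],y[0]),(x[1],y[0]),(x[1],y[1]),(x[0],y[1])]]
    p=proj(n,np.array(P)); cv2.polylines(im,[np.round(p*4*8).astype(int).reshape(-1,1,2)],True,col,1,shift=3)
for n,(x0,y0,x1,y1) in dict(top=(140,165,330,300),scene=(95,140,290,280)).items():
  for tag,off in (("a",0),("b",1)):
    if tag=="b": x0,y0,x1,y1=dict(top=(260,160,470,290),scene=(310,150,450,260))[n]
    im=cv2.imread(f"pics/{n}0.png"); im=cv2.resize(im,None,fx=4,fy=4)
    B=(.582,-.022)
    box(im,n,B,6.6,(-.085,.085),(-.125,.125),.035,(0,255,255))
    box(im,n,B,6.6,(-.095,.095),(-.235,.135),.043,(0,0,255))
    box(im,n,(.595,.2905),1.,(-.04,.04),(-.08,.08),.004,(0,255,0))
    S=(.602,.2885)
    box(im,n,S,-2+90,(-.0575,.0575),(-.016,.016),.026,(255,0,255))
    box(im,n,S,-2+90,(-.045,.045),(-.012,.012),.066,(255,0,0))
    cv2.imwrite(f"pics/ov_{n}{tag}.png",cv2.resize(im[y0*4:y1*4,x0*4:x1*4],None,fx=.9,fy=.9))
E
```

```text
(no output)
```

View pics/ov_topa.png

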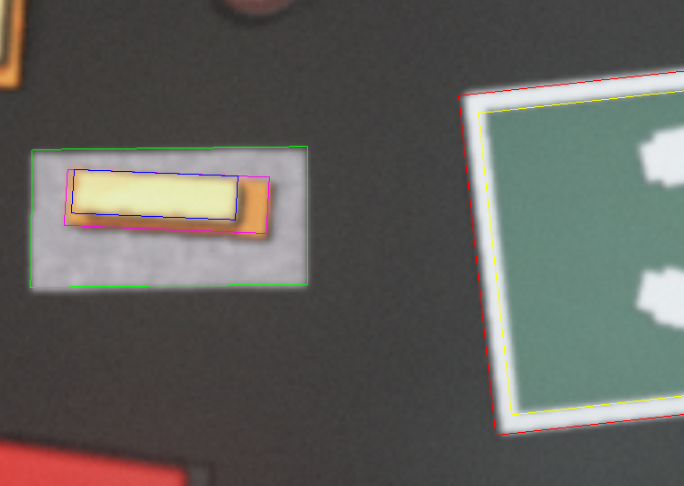

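View pics/ov_topb.png

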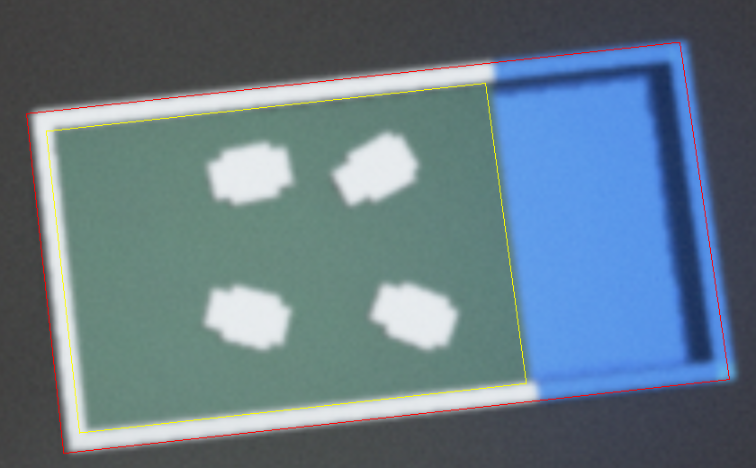

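View pics/ov_scenea.png

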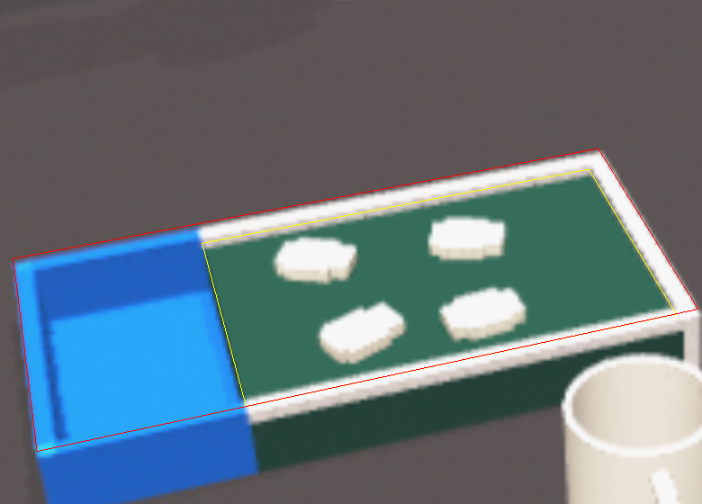

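View pics/ov_sceneb.png

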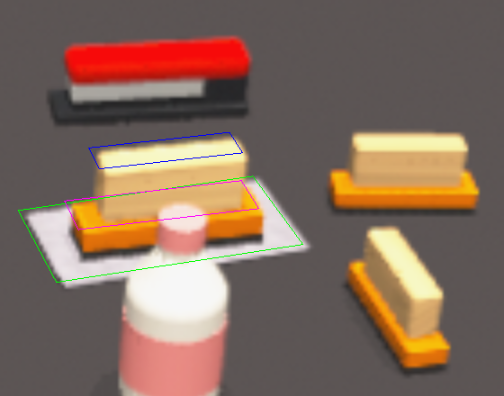

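The board and pad models fit both views; the scraper is at about (0.602, 0.289) with its long axis at about 87°. First I turn the tool in place.

```bash
python3 -m creep '[{"translation":[0,0,0],"rot":[0,0,-7],"jaw":0.0918},{"translation":[0,0,0],"rot":[0,0,-7],"jaw":0.0918},{"translation":[0,0,0],"rot":[0,0,-7],"jaw":0.0918},{"translation":[0,0,0],"rot":[0,0,-7],"jaw":0.0918},{"translation":[0,0,0],"rot":[0,0,-7],"jaw":0.0918},{"translation":[0,0,0],"rot":[0,0,-7],"jaw":0.0918},{"translation":[0,0,0],"rot":[0,0,-7],"jaw":0.0918},{"translation":[0,0,0],"rot":[0,0,-7],"jaw":0.0918},{"translation":[0,0,0],"rot":[0,0,-7],"jaw":0.0918},{"translation":[0,0,0],"rot":[0,0,-7],"jaw":0.0918},{"translation":[0,0,0],"rot":[0,0,-4],"jaw":0.0918}]' 30
cat >> h.py <<'E'
from scipy.spatial.transform import Rotation as Ro
def st():
    s=arm.observe(); R=Ro.from_rotvec(s['ee_rot']).as_matrix()
    print("t",round(s['clock'],2),"pos",np.round(s['position'],4),"tooly yaw",round(np.degrees(np.arctan2(R[1,1],R[0,1])),2),"tilt z",np.round(R[:,2],3),"F",np.round(s['force'],1),"w",round(s['width']*91.8,1),"q",np.round(s['joints'],2))
    return s,R
def to(p,yaw=None):
    s,R=st(); d=R.T@(np.array(p)-s['position']); print("tool shift",np.round(d,4),"dist",round(np.linalg.norm(d),4))
    if yaw is not None: print("tool z turn",round(-((yaw-np.degrees(np.arctan2(R[1,1],R[0,1]))+180)%360-180),2))
E
python3 -c "
from h import *
to([.602,.289,.18],-2.7)"
```

```text
clock: 1.92
position: [0.1428, -0.6085, 0.2166]
ee_rot: [-2.267, -2.174, 0.0]
force: [-0.1, -0.2, -0.0]
width: 1.001
t 1.92 pos [ 0.1428 -0.6085  0.2166] tooly yaw -2.4 tilt z [-0. -0. -1.] F [-0.1 -0.2 -0. ] w 91.9 q [ 1.43  0.45 -0.26  1.55  0.13  1.15  1.1 ]
tool shift [0.9159 0.4212 0.0366] dist 1.0088
tool z turn 0.3
```

```bash
python3 -m creep '[{"translation":[0.035,0.016,0],"rot":[0,0,0],"jaw":0.0918},{"translation":[0.035,0.016,0],"rot":[0,0,0],"jaw":0.0918},{"translation":[0.035,0.016,0],"rot":[0,0,0],"jaw":0.0918},{"translation":[0.035,0.016,0],"rot":[0,0,0],"jaw":0.0918},{"translation":[0.035,0.016,0],"rot":[0,0,0],"jaw":0.0918},{"translation":[0.035,0.016,0],"rot":[0,0,0],"jaw":0.0918},{"translation":[0.035,0.016,0],"rot":[0,0,0],"jaw":0.0918},{"translation":[0.035,0.016,0],"rot":[0,0,0],"jaw":0.0918},{"translation":[0.035,0.016,0],"rot":[0,0,0],"jaw":0.0918},{"translation":[0.035,0.016,0],"rot":[0,0,0],"jaw":0.0918},{"translation":[0.035,0.016,0],"rot":[0,0,0],"jaw":0.0918},{"translation":[0.035,0.016,0],"rot":[0,0,0],"jaw":0.0918}]'
python3 -c "
from h import *
to([.602,.289,.18],-2.7)"
```

```text
clock: 2.92
position: [0.3556, -0.1966, 0.217]
ee_rot: [2.274, 2.166, -0.0]
force: [0.9, -1.2, 0.2]
width: 0.999
t 2.92 pos [ 0.3556 -0.1966  0.217 ] tooly yaw -2.81 tilt z [ 0.001 -0.001 -1.   ] F [ 0.9 -1.2  0.2] w 91.7 q [ 0.89  0.12 -0.56  2.03  0.08  1.01  0.24]
tool shift [0.4971 0.2223 0.0367] dist 0.5458
tool z turn -0.11
```

```bash
python3 -m creep '[{"translation":[0.036,0.016,0],"rot":[0,0,0],"jaw":0.0918},{"translation":[0.036,0.016,0],"rot":[0,0,0],"jaw":0.0918},{"translation":[0.036,0.016,0],"rot":[0,0,0],"jaw":0.0918},{"translation":[0.036,0.016,0],"rot":[0,0,0],"jaw":0.0918},{"translation":[0.036,0.016,0],"rot":[0,0,0],"jaw":0.0918},{"translation":[0.036,0.016,0],"rot":[0,0,0],"jaw":0.0918},{"translation":[0.036,0.016,0],"rot":[0,0,0],"jaw":0.0918},{"translation":[0.036,0.016,0],"rot":[0,0,0],"jaw":0.0918},{"translation":[0.036,0.016,0],"rot":[0,0,0],"jaw":0.0918},{"translation":[0.036,0.016,0],"rot":[0,0,0],"jaw":0.0918},{"translation":[0.036,0.016,0],"rot":[0,0,0],"jaw":0.0918},{"translation":[0.036,0.016,0],"rot":[0,0,0],"jaw":0.0918}]'
python3 -c "
from h import *
to([.602,.289,.18],-2.7)"
```

```text
clock: 3.92
position: [0.5686, 0.2255, 0.2164]
ee_rot: [2.275, 2.166, -0.0]
force: [0.8, -0.2, 0.2]
width: 0.997
t 3.92 pos [0.5686 0.2255 0.2164] tooly yaw -2.82 tilt z [ 0. -0. -1.] F [ 0.8 -0.2  0.2] w 91.5 q [ 0.    0.51 -0.7   1.56  0.35  1.2  -0.81]
tool shift [0.065  0.0302 0.0364] dist 0.0804
tool z turn -0.12
```

```bash
python3 -m creep '[{"translation":[0.03,0.015,0.01],"rot":[0,0,0],"jaw":0.0918},{"translation":[0.028,0.012,0.03],"rot":[0,0,0],"jaw":0.0918},{"translation":[0,0,0.035],"rot":[0,0,0],"jaw":0.0918},{"translation":[0,0,0.03],"rot":[0,0,0],"jaw":0.0918},{"translation":[0,0,0],"rot":[0,0,0],"jaw":0.0918},{"translation":[0,0,0],"rot":[0,0,0],"jaw":0.0918}]'
python3 - <<'E'
from h import *
to([.602,.289,.046],-2.7)
for n,(x0,y0,x1,y1) in dict(top=(120,150,260,290),scene=(310,110,460,260)).items():
    im=optics.get_image(n); cv2.imwrite(f"pics/g1_{n}.png",cv2.resize(im[y0:y1,x0:x1,::-1],None,fx=4,fy=4,interpolation=cv2.INTER_CUBIC))
E
```

```text
clock: 4.42
position: [0.5965, 0.279, 0.1113]
ee_rot: [-2.274, -2.166, 0.005]
force: [-0.2, -0.9, 0.6]
width: 0.999
t 4.42 pos [0.5965 0.279  0.1113] tooly yaw -2.78 tilt z [-0.003 -0.002 -1.   ] F [-0.2 -0.9  0.6] w 91.7 q [-0.12  0.67 -0.65  1.56  0.44  1.06 -0.93]
tool shift [0.0103 0.0052 0.0653] dist 0.0663
tool z turn -0.08
```

View pics/g1_top.png

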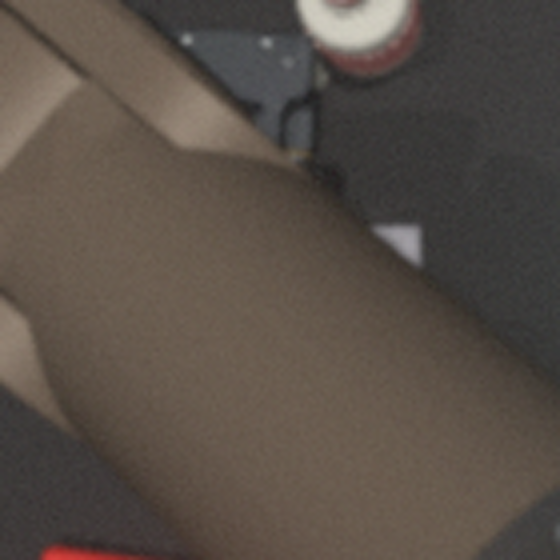

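View pics/g1_scene.png

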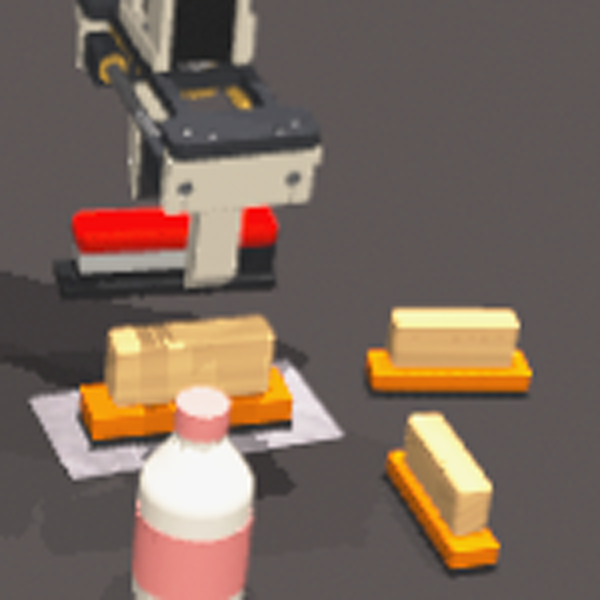

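The open jaws straddle the handle in the scene crop: the handle is at (190,360), and the near finger at (215,250) is still above it. The bottle is clear. Moving down.

```bash
python3 -m creep '[{"translation":[0.010,0.003,0.01],"rot":[0,0,0],"jaw":0.0918},{"translation":[0,0,0.018],"rot":[0,0,0],"jaw":0.0918},{"translation":[0,0,0.018],"rot":[0,0,0],"jaw":0.0918},{"translation":[0,0,0.012],"rot":[0,0,0],"jaw":0.0918},{"translation":[0,0,0],"rot":[0,0,0],"jaw":0.0918},{"translation":[0,0,0],"rot":[0,0,0],"jaw":0.0918}]'
python3 - <<'E'
from h import *
to([.602,.289,.046],-2.7)
E
```

```text
clock: 5.02
position: [0.601, 0.29, 0.0547]
ee_rot: [-2.275, -2.167, -0.0]
force: [-0.3, 0.6, 0.2]
width: 1.003
t 5.02 pos [0.601  0.29   0.0547] tooly yaw -2.79 tilt z [ 0.  0. -1.] F [-0.3  0.6  0.2] w 92.1 q [-0.15  0.74 -0.61  1.59  0.49  0.97 -0.97]
tool shift [-0.0009  0.0011  0.0087] dist 0.0088
tool z turn -0.09
```

```bash
python3 -m creep '[{"translation":[0,0,0.008],"rot":[0,0,0],"jaw":0.0918},{"translation":[0,0,0],"rot":[0,0,0],"jaw":0.06},{"translation":[0,0,0],"rot":[0,0,0],"jaw":0.04},{"translation":[0,0,0],"rot":[0,0,0],"jaw":0.015},{"translation":[0,0,0],"rot":[0,0,0],"jaw":0.01},{"translation":[0,0,0],"rot":[0,0,0],"jaw":0.01},{"translation":[0,0,0],"rot":[0,0,0],"jaw":0.01},{"translation":[0,0,0],"rot":[0,0,0],"jaw":0.01}]' 40
python3 - <<'E'
from h import *
to([.602,.289,.046],-2.7)
E
```

```text
clock: 5.68
position: [0.6008, 0.2897, 0.0465]
ee_rot: [2.275, 2.167, 0.0]
force: [-0.9, -0.4, 1.1]
width: 0.545
t 5.68 pos [0.6008 0.2897 0.0465] tooly yaw -2.79 tilt z [ 0.  0. -1.] F [-0.9 -0.4  1.1] w 50.1 q [-0.15  0.75 -0.61  1.59  0.5   0.96 -0.98]
tool shift [-0.0006  0.0012  0.0005] dist 0.0014
tool z turn -0.09
```

```bash
python3 -m creep '[{"translation":[0,0,0],"rot":[0,0,0],"jaw":0.01},{"translation":[0,0,0],"rot":[0,0,0],"jaw":0.01},{"translation":[0,0,0],"rot":[0,0,0],"jaw":0.01},{"translation":[0,0,0],"rot":[0,0,0],"jaw":0.01},{"translation":[0,0,0],"rot":[0,0,0],"jaw":0.01},{"translation":[0,0,0],"rot":[0,0,0],"jaw":0.01},{"translation":[0,0,0],"rot":[0,0,0],"jaw":0.01},{"translation":[0,0,0],"rot":[0,0,0],"jaw":0.01}]' 40
python3 - <<'E'
from h import *
st()
E
```

```text
clock: 6.35
position: [0.6008, 0.2897, 0.0464]
ee_rot: [2.275, 2.167, 0.0]
force: [0.8, 0.1, -0.2]
width: 0.256
t 6.35 pos [0.6008 0.2897 0.0464] tooly yaw -2.78 tilt z [ 0. -0. -1.] F [ 0.8  0.1 -0.2] w 23.5 q [-0.15  0.75 -0.61  1.59  0.5   0.96 -0.98]
```

The handle is gripped, with the opening at 23.5 mm. Lifting, then turning.

```bash
python3 -m creep '[{"translation":[0,0,-0.01],"rot":[0,0,0],"jaw":0.01},{"translation":[0,0,-0.025],"rot":[0,0,0],"jaw":0.01},{"translation":[0,0,-0.035],"rot":[0,0,0],"jaw":0.01},{"translation":[0,0,-0.035],"rot":[0,0,0],"jaw":0.01},{"translation":[0,0,-0.03],"rot":[0,0,0],"jaw":0.01},{"translation":[0,0,-0.01],"rot":[0,0,0],"jaw":0.01},{"translation":[0,0,0],"rot":[0,0,0],"jaw":0.01}]' 40
python3 - <<'E'
from h import *
a=np.radians(6.6);by=np.array([-np.sin(a),np.cos(a)]);bx=np.array([np.cos(a),np.sin(a)]);B=np.array([.5822,-.0235])
p=B+.024*bx+.098*by; print(p)
to([*p,.17],96.6)
n="scene"; im=optics.get_image(n); cv2.imwrite("pics/l1.png",im[:,:,::-1])
im0=cv2.imread("pics/top0.png")
for c in [(329,208),(364,207),(329,248),(375,247)]:
    q=w("top",c,.044)[:2]-B; print(np.round([q@bx,q@by],3))
E
```

```text
clock: 6.93
position: [0.6018, 0.2909, 0.195]
ee_rot: [2.274, 2.166, 0.008]
force: [0.3, -0.1, -1.3]
width: 0.257
[0.59477711 0.07660902]
t 6.93 pos [0.6018 0.2909 0.195 ] tooly yaw -2.78 tilt z [ 0.005  0.003 -1.   ] F [ 0.3 -0.1 -1.3] w 23.6 q [-0.12  0.61 -0.67  1.45  0.39  1.21 -0.89]
tool shift [-0.2145  0.0033  0.0244] dist 0.2159
tool z turn -99.38
[0.048 0.017]
[ 0.042 -0.053]
[-0.032  0.026]
[-0.04  -0.065]
```

View pics/l1.png

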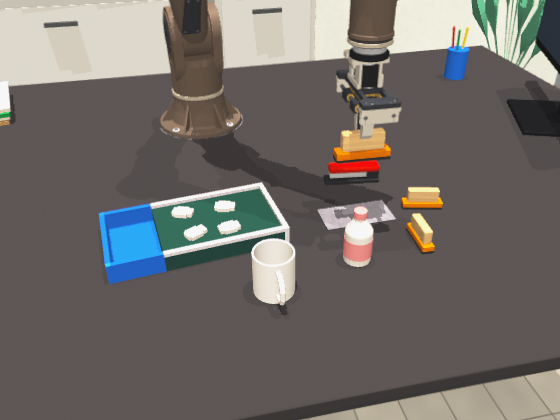

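The scraper is held level at (365,145), above the pad. Now moving over to the board.

```bash
python3 -m creep '[{"translation":[-0.035,0,0],"rot":[0,0,0],"jaw":0.01},{"translation":[-0.036,0,0],"rot":[0,0,0],"jaw":0.01},{"translation":[-0.036,0,0],"rot":[0,0,0],"jaw":0.01},{"translation":[-0.036,0.001,0],"rot":[0,0,0],"jaw":0.01},{"translation":[-0.036,0.001,0],"rot":[0,0,0],"jaw":0.01},{"translation":[-0.035,0.001,0],"rot":[0,0,0],"jaw":0.01},{"translation":[0,0,0],"rot":[0,0,-7.1],"jaw":0.01},{"translation":[0,0,0],"rot":[0,0,-7.1],"jaw":0.01},{"translation":[0,0,0],"rot":[0,0,-7.1],"jaw":0.01},{"translation":[0,0,0],"rot":[0,0,-7.1],"jaw":0.01},{"translation":[0,0,0],"rot":[0,0,-7.1],"jaw":0.01},{"translation":[0,0,0],"rot":[0,0,-7.1],"jaw":0.01}]'
python3 -m creep '[{"translation":[0,0,0],"rot":[0,0,-7.1],"jaw":0.01},{"translation":[0,0,0],"rot":[0,0,-7.1],"jaw":0.01},{"translation":[0,0,0],"rot":[0,0,-7.1],"jaw":0.01},{"translation":[0,0,0],"rot":[0,0,-7.1],"jaw":0.01},{"translation":[0,0,0],"rot":[0,0,-7.1],"jaw":0.01},{"translation":[0,0,0],"rot":[0,0,-7.1],"jaw":0.01},{"translation":[0,0,0],"rot":[0,0,-7.1],"jaw":0.01},{"translation":[0,0,0],"rot":[0,0,-7.1],"jaw":0.01},{"translation":[0,0,0],"rot":[0,0,0],"jaw":0.01},{"translation":[0,0,0],"rot":[0,0,0],"jaw":0.01}]'
cat >> h.py <<'E'
_a=np.radians(6.6);by=np.array([-np.sin(_a),np.cos(_a)]);bx=np.array([np.cos(_a),np.sin(_a)]);B=np.array([.5822,-.0235])
def bp(x,y): return B+x*bx+y*by
def inb(p): q=np.array(p[:2])-B; return np.round([q@bx,q@by],4)
E
python3 - <<'E'
from h import *
to([*bp(.025,.096),.0785],96.6); print(inb(arm.observe()['position']))
im=optics.get_image("scene"); cv2.imwrite("pics/l2.png",im[:,:,::-1])
im=optics.get_image("top"); cv2.imwrite("pics/l2t.png",im[:,:,::-1])
E
```

```text
clock: 7.98
position: [0.592, 0.0751, 0.1888]
ee_rot: [-1.322, -2.846, 0.004]
force: [0.0, -0.3, -1.8]
width: 0.256
clock: 8.82
position: [0.5924, 0.0754, 0.1894]
ee_rot: [0.176, -3.134, -0.001]
force: [-0.6, 0.4, -2.2]
width: 0.25
t 8.82 pos [0.5924 0.0754 0.1894] tooly yaw 96.42 tilt z [-0.003  0.    -1.   ] F [-0.6  0.4 -2.2] w 23.0 q [ 0.47  0.66 -1.11  1.62  0.61  1.26  0.94]
tool shift [-0.0039 -0.0011  0.1109] dist 0.1109
tool z turn -0.18
[0.0215 0.0971]
```

View pics/l2.png

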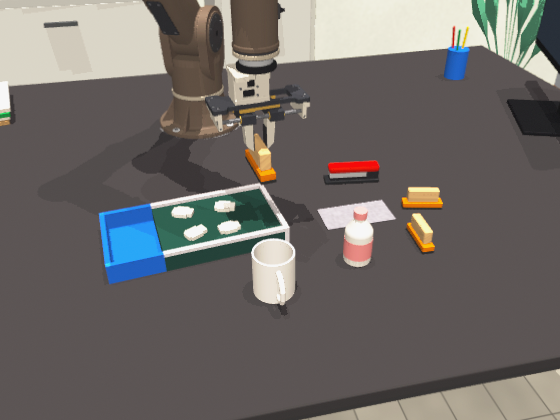

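View pics/l2t.png

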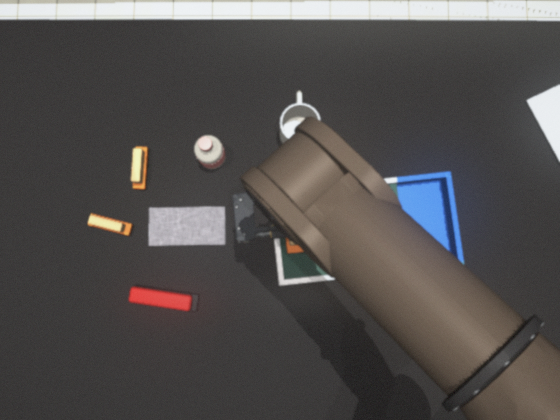

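The scraper is across the +y end of the board, at (260,160) in the scene, and clear of the chips. Lowering.

```bash
python3 -m creep '[{"translation":[-0.003,-0.001,0.02],"rot":[0,0,0],"jaw":0.01},{"translation":[0,0,0.03],"rot":[0,0,0],"jaw":0.01},{"translation":[0,0,0.025],"rot":[0,0,0],"jaw":0.01},{"translation":[0,0,0.015],"rot":[0,0,0],"jaw":0.01},{"translation":[0,0,0.01],"rot":[0,0,0],"jaw":0.01},{"translation":[0,0,0],"rot":[0,0,0],"jaw":0.01},{"translation":[0,0,0],"rot":[0,0,0],"jaw":0.01}]'
python3 - <<'E'
from h import *
to([*bp(.025,.096),.0785],96.6); print(inb(arm.observe()['position']))
im=optics.get_image("scene"); cv2.imwrite("pics/l3.png",cv2.resize(im[150:290,90:300,::-1],None,fx=3.5,fy=3.5,interpolation=cv2.INTER_CUBIC))
E
```

```text
clock: 9.5
position: [0.5967, 0.0755, 0.0919]
ee_rot: [-0.181, 3.136, 0.0]
force: [0.3, -0.6, -1.7]
width: 0.257
t 9.5 pos [0.5967 0.0755 0.0919] tooly yaw 96.59 tilt z [ 0.  0. -1.] F [ 0.3 -0.6 -1.7] w 23.6 q [ 0.43  0.76 -1.03  1.71  0.72  1.1   0.86]
tool shift [ 0.0007 -0.0007  0.0134] dist 0.0134
tool z turn -0.01
[0.0257 0.0967]
```

View pics/l3.png

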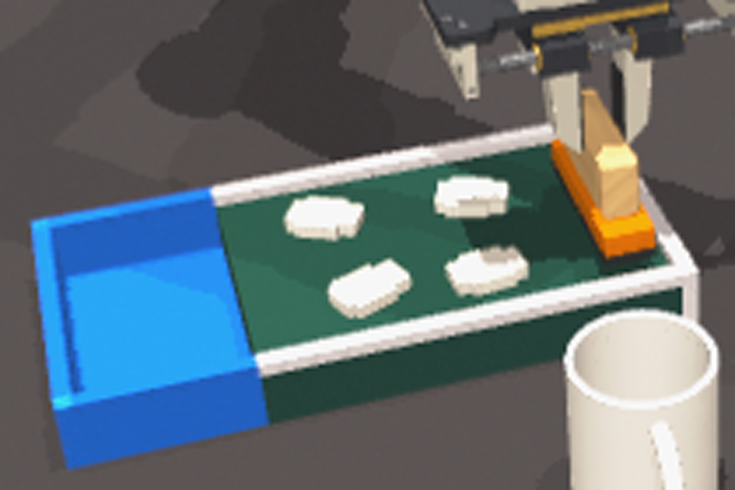

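The scraper hangs level just above the surface and inside the rails. Lowering the last bit.

```bash
python3 -m creep '[{"translation":[0,0,0.007],"rot":[0,0,0],"jaw":0.01},{"translation":[0,0,0.005],"rot":[0,0,0],"jaw":0.01},{"translation":[0,0,0],"rot":[0,0,0],"jaw":0.01},{"translation":[0,0,0],"rot":[0,0,0],"jaw":0.01},{"translation":[0,0,0],"rot":[0,0,0],"jaw":0.01}]'
python3 - <<'E'
from h import *
to([*bp(.025,.096),.0785],96.6); print(inb(arm.observe()['position']))
im=optics.get_image("scene"); cv2.imwrite("pics/l4.png",cv2.resize(im[150:290,90:300,::-1],None,fx=3.5,fy=3.5,interpolation=cv2.INTER_CUBIC))
E
```

```text
clock: 9.97
position: [0.5965, 0.0752, 0.0796]
ee_rot: [-0.181, 3.136, 0.0]
force: [-0.9, -0.9, -2.2]
width: 0.255
t 9.97 pos [0.5965 0.0752 0.0796] tooly yaw 96.62 tilt z [ 0.  0. -1.] F [-0.9 -0.9 -2.2] w 23.4 q [ 0.43  0.77 -1.02  1.73  0.74  1.08  0.84]
tool shift [ 0.0006 -0.0004  0.0011] dist 0.0013
tool z turn 0.02
[0.0256 0.0964]
```

View pics/l4.png

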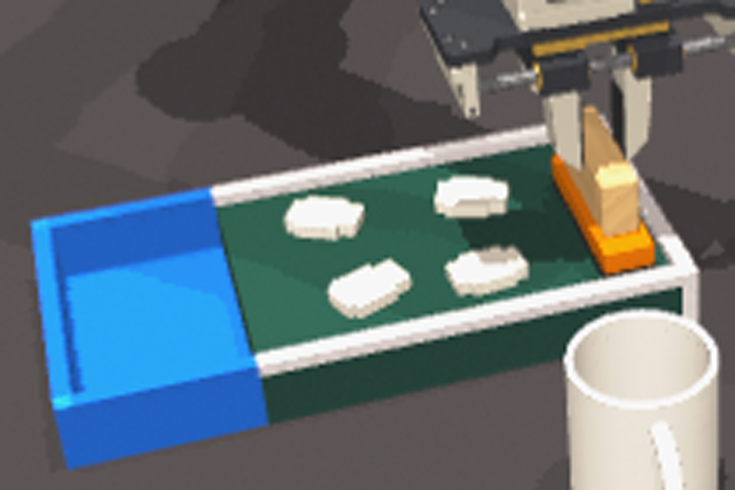

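```bash
python3 -m creep '[{"translation":[0,-0.005,0.0005],"rot":[0,0,0],"jaw":0.01},{"translation":[0,-0.01,0],"rot":[0,0,0],"jaw":0.01},{"translation":[0,-0.01,0],"rot":[0,0,0],"jaw":0.01},{"translation":[0,-0.01,0],"rot":[0,0,0],"jaw":0.01},{"translation":[0,-0.01,0],"rot":[0,0,0],"jaw":0.01},{"translation":[0,-0.01,0],"rot":[0,0,0],"jaw":0.01},{"translation":[0,-0.01,0],"rot":[0,0,0],"jaw":0.01},{"translation":[0,-0.01,0],"rot":[0,0,0],"jaw":0.01},{"translation":[0,-0.01,0],"rot":[0,0,0],"jaw":0.01},{"translation":[0,-0.01,0],"rot":[0,0,0],"jaw":0.01},{"translation":[0,-0.01,0],"rot":[0,0,0],"jaw":0.01},{"translation":[0,0,0],"rot":[0,0,0],"jaw":0.01}]'
python3 - <<'E'
from h import *
to([*bp(.025,-.145),.0785],96.6); print(inb(arm.observe()['position']))
im=optics.get_image("scene"); cv2.imwrite("pics/s1.png",cv2.resize(im[150:290,90:300,::-1],None,fx=3.5,fy=3.5,interpolation=cv2.INTER_CUBIC))
E
```

```text
clock: 11.02
position: [0.6089, -0.0324, 0.0785]
ee_rot: [0.176, -3.136, 0.002]
force: [0.3, -1.4, -2.4]
width: 0.256
t 11.02 pos [ 0.6089 -0.0324  0.0785] tooly yaw 96.44 tilt z [-0.    -0.002 -1.   ] F [ 0.3 -1.4 -2.4] w 23.5 q [ 0.6   0.79 -1.02  1.7   0.75  1.09  1.02]
tool shift [ 1.000e-04 -1.331e-01  2.000e-04] dist 0.1331
tool z turn -0.16
[ 0.0255 -0.0119]
```

View pics/s1.png

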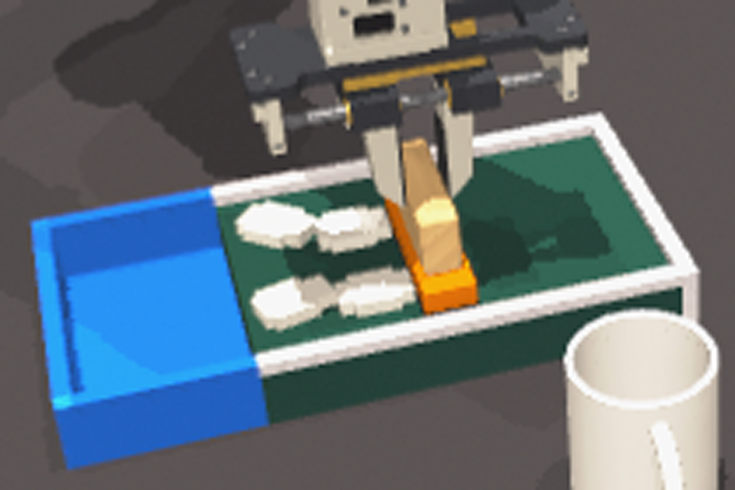

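All four chips are moving ahead of the blade in two columns. Carrying on over the edge.

```bash
python3 -m creep '[{"translation":[0,-0.01,0],"rot":[0,0,0],"jaw":0.01},{"translation":[0,-0.012,0],"rot":[0,0,0],"jaw":0.01},{"translation":[0,-0.012,0],"rot":[0,0,0],"jaw":0.01},{"translation":[0,-0.012,0],"rot":[0,0,0],"jaw":0.01},{"translation":[0,-0.012,0],"rot":[0,0,0],"jaw":0.01},{"translation":[0,-0.012,0],"rot":[0,0,0],"jaw":0.01},{"translation":[0,-0.012,0],"rot":[0,0,0],"jaw":0.01},{"translation":[0,-0.012,0],"rot":[0,0,0],"jaw":0.01},{"translation":[0,-0.012,0],"rot":[0,0,0],"jaw":0.01},{"translation":[0,-0.012,0],"rot":[0,0,0],"jaw":0.01},{"translation":[0,-0.01,0],"rot":[0,0,0],"jaw":0.01},{"translation":[0,0,0],"rot":[0,0,0],"jaw":0.01}]'
python3 - <<'E'
from h import *
to([*bp(.025,-.145),.0785],96.6); print(inb(arm.observe()['position']))
im=optics.get_image("scene"); cv2.imwrite("pics/s2.png",cv2.resize(im[150:290,90:300,::-1],None,fx=3.5,fy=3.5,interpolation=cv2.INTER_CUBIC))
E
```

```text
clock: 12.07
position: [0.6235, -0.1598, 0.0785]
ee_rot: [0.176, -3.136, 0.002]
force: [0.7, -0.9, -1.7]
width: 0.253
t 12.07 pos [ 0.6235 -0.1598  0.0785] tooly yaw 96.42 tilt z [-0.    -0.001 -1.   ] F [ 0.7 -0.9 -1.7] w 23.2 q [ 0.77  0.83 -1.01  1.61  0.76  1.14  1.24]
tool shift [ 0.0003 -0.0049  0.    ] dist 0.0049
tool z turn -0.18
[ 0.0253 -0.1401]
```

View pics/s2.png

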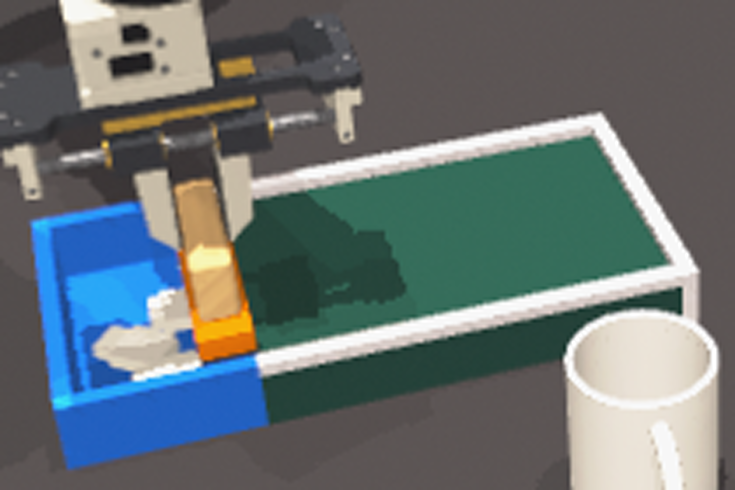

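```bash
python3 -m creep '[{"translation":[0,-0.004,0],"rot":[0,0,0],"jaw":0.01},{"translation":[0,0,0],"rot":[0,0,0],"jaw":0.01},{"translation":[0,0,-0.01],"rot":[0,0,0],"jaw":0.01},{"translation":[0,0,-0.025],"rot":[0,0,0],"jaw":0.01},{"translation":[0,0,-0.035],"rot":[0,0,0],"jaw":0.01},{"translation":[0,0,-0.035],"rot":[0,0,0],"jaw":0.01},{"translation":[0,0.03,-0.01],"rot":[0,0,0],"jaw":0.01},{"translation":[0,0.035,0],"rot":[0,0,0],"jaw":0.01},{"translation":[0,0.035,0],"rot":[0,0,0],"jaw":0.01},{"translation":[0,0.035,0],"rot":[0,0,0],"jaw":0.01},{"translation":[0,0.03,0],"rot":[0,0,0],"jaw":0.01},{"translation":[0,0,0],"rot":[0,0,0],"jaw":0.01}]'
python3 - <<'E'
from h import *
to([.596,.2905,.18],-2.8)
im=optics.get_image("scene"); cv2.imwrite("pics/s3.png",cv2.resize(im[150:290,90:300,::-1],None,fx=3.5,fy=3.5,interpolation=cv2.INTER_CUBIC))
im=optics.get_image("top"); cv2.imwrite("pics/s3t.png",im[:,:,::-1])
E
```

```text
clock: 13.12
position: [0.603, 0.013, 0.1961]
ee_rot: [-0.198, 3.133, 0.006]
force: [-0.5, 1.7, -1.4]
width: 0.254
t 13.12 pos [0.603  0.013  0.1961] tooly yaw 97.25 tilt z [ 0.002  0.004 -1.   ] F [-0.5  1.7 -1.4] w 23.3 q [ 0.58  0.66 -1.11  1.6   0.61  1.27  1.06]
tool shift [-0.028   0.2761  0.0173] dist 0.278
tool z turn 100.05
```

View pics/s3.png

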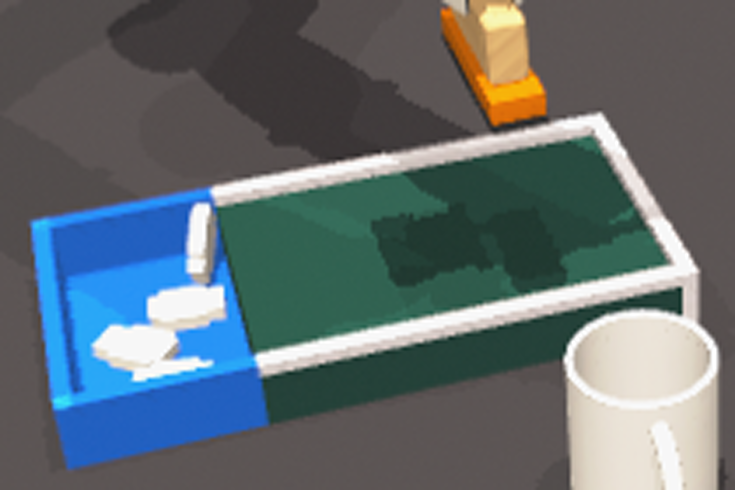

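View pics/s3t.png

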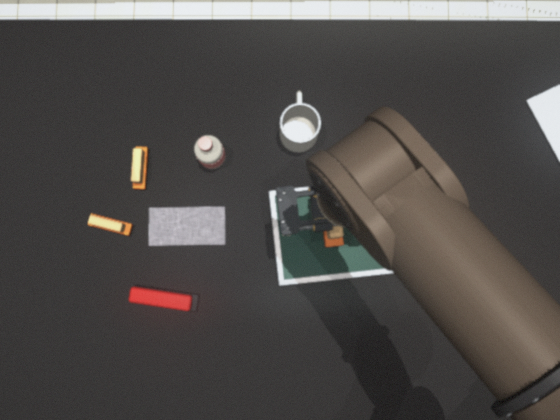

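The board is clear and all four chips are in the tray; the one at (200,240) in the crop stands on edge against the board's end, below the surface. Moving to the pad.

```bash
python3 -m creep '[{"translation":[-0.003,0.03,0],"rot":[0,0,0],"jaw":0.01},{"translation":[-0.003,0.035,0],"rot":[0,0,0],"jaw":0.01},{"translation":[-0.003,0.035,0],"rot":[0,0,0],"jaw":0.01},{"translation":[-0.003,0.035,0],"rot":[0,0,0],"jaw":0.01},{"translation":[-0.004,0.035,0],"rot":[0,0,0],"jaw":0.01},{"translation":[-0.004,0.035,0],"rot":[0,0,0],"jaw":0.01},{"translation":[-0.004,0.035,0],"rot":[0,0,0],"jaw":0.01},{"translation":[-0.004,0.034,0],"rot":[0,0,0],"jaw":0.01},{"translation":[0,0,0],"rot":[0,0,7.1],"jaw":0.01},{"translation":[0,0,0],"rot":[0,0,7.1],"jaw":0.01},{"translation":[0,0,0],"rot":[0,0,7.1],"jaw":0.01},{"translation":[0,0,0],"rot":[0,0,7.1],"jaw":0.01}]'
python3 -m creep '[{"translation":[0,0,0],"rot":[0,0,7.1],"jaw":0.01},{"translation":[0,0,0],"rot":[0,0,7.1],"jaw":0.01},{"translation":[0,0,0],"rot":[0,0,7.1],"jaw":0.01},{"translation":[0,0,0],"rot":[0,0,7.1],"jaw":0.01},{"translation":[0,0,0],"rot":[0,0,7.1],"jaw":0.01},{"translation":[0,0,0],"rot":[0,0,7.1],"jaw":0.01},{"translation":[0,0,0],"rot":[0,0,7.1],"jaw":0.01},{"translation":[0,0,0],"rot":[0,0,7.1],"jaw":0.01},{"translation":[0,0,0],"rot":[0,0,7.1],"jaw":0.01},{"translation":[0,0,0],"rot":[0,0,7.1],"jaw":0.01},{"translation":[0,0,0],"rot":[0,0,0],"jaw":0.01},{"translation":[0,0,0],"rot":[0,0,0],"jaw":0.01}]'
python3 - <<'E'
from h import *
to([.595,.291,.0464],0)
optics.get_image("scene")
for d in optics.pinpoint("scene","pad")[:2]: print(d['location'],w("scene",d['location'],0))
E
```

```text
clock: 14.22
position: [0.6016, 0.2781, 0.1939]
ee_rot: [-0.605, -3.083, 0.001]
force: [0.3, -0.9, -2.5]
width: 0.258
clock: 15.22
position: [0.6014, 0.2783, 0.1941]
ee_rot: [2.271, 2.17, -0.0]
force: [-0.1, -0.8, -1.9]
width: 0.255
t 15.22 pos [0.6014 0.2783 0.1941] tooly yaw -2.61 tilt z [ 0.    -0.001 -1.   ] F [-0.1 -0.8 -1.9] w 23.4 q [-0.12  0.6  -0.64  1.46  0.37  1.2  -0.85]
tool shift [ 0.0125 -0.0071  0.1477] dist 0.1484
tool z turn -2.61
[355.9, 217.4] [0.60729396 0.29140662 0.        ]
```

Correcting the lateral offset and going down, fast first, then slowly.

```bash
python3 -m creep '[{"translation":[0.012,-0.005,0.01],"rot":[0,0,-2.5],"jaw":0.01},{"translation":[0,0,0.03],"rot":[0,0,0],"jaw":0.01},{"translation":[0,0,0.03],"rot":[0,0,0],"jaw":0.01},{"translation":[0,0,0.03],"rot":[0,0,0],"jaw":0.01},{"translation":[0,0,0.02],"rot":[0,0,0],"jaw":0.01},{"translation":[0,0,0.01],"rot":[0,0,0],"jaw":0.01},{"translation":[0,0,0.005],"rot":[0,0,0],"jaw":0.01},{"translation":[0,0,0],"rot":[0,0,0],"jaw":0.01},{"translation":[0,0,0],"rot":[0,0,0],"jaw":0.01}]'
python3 - <<'E'
from h import *
to([.596,.291,.0464],0)
im=optics.get_image("scene"); cv2.imwrite("pics/p1.png",cv2.resize(im[110:260,310:460,::-1],None,fx=4,fy=4,interpolation=cv2.INTER_CUBIC))
E
```

```text
clock: 16.07
position: [0.597, 0.2921, 0.0599]
ee_rot: [-2.226, -2.217, -0.002]
force: [-0.5, -0.8, -2.3]
width: 0.253
t 16.07 pos [0.597  0.2921 0.0599] tooly yaw -0.21 tilt z [ 0.001  0.001 -1.   ] F [-0.5 -0.8 -2.3] w 23.2 q [-0.17  0.73 -0.59  1.59  0.47  0.97 -0.92]
tool shift [-0.0011 -0.001   0.0135] dist 0.0135
tool z turn -0.21
```

View pics/p1.png

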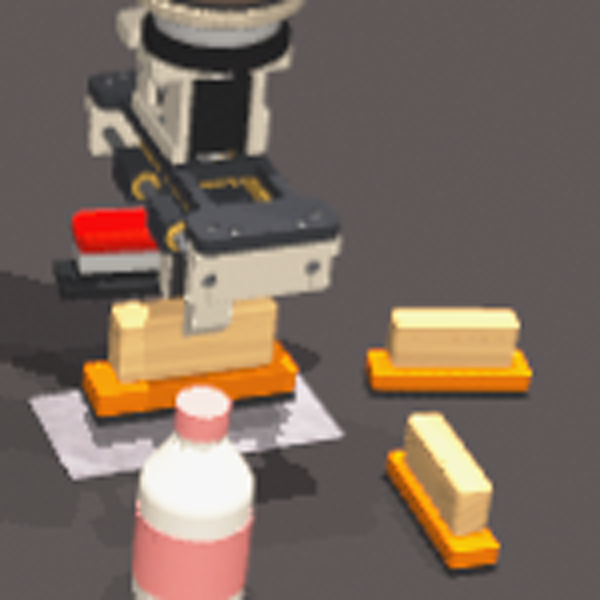

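```bash
python3 -m creep '[{"translation":[0,0,0.004],"rot":[0,0,0],"jaw":0.01},{"translation":[0,0,0.004],"rot":[0,0,0],"jaw":0.01},{"translation":[0,0,0.003],"rot":[0,0,0],"jaw":0.01},{"translation":[0,0,0.0015],"rot":[0,0,0],"jaw":0.01},{"translation":[0,0,0.001],"rot":[0,0,0],"jaw":0.01},{"translation":[0,0,0],"rot":[0,0,0],"jaw":0.01},{"translation":[0,0,0],"rot":[0,0,0],"jaw":0.01}]'
python3 -c "
from h import *
to([.597,.291,.0464],0)"
```

```text
clock: 16.7
position: [0.5968, 0.291, 0.0462]
ee_rot: [2.227, 2.215, 0.0]
force: [-1.8, -2.6, 6.5]
width: 0.254
t 16.7 pos [0.5968 0.291  0.0462] tooly yaw -0.3 tilt z [ 0.001 -0.    -1.   ] F [-1.8 -2.6  6.5] w 23.3 q [-0.17  0.74 -0.58  1.6   0.48  0.95 -0.93]
tool shift [-0.      0.0002 -0.0002] dist 0.0003
tool z turn -0.3
```

The scraper is on the felt with about 8 N of contact. Opening.

```bash
python3 -m creep '[{"translation":[0,0,0],"rot":[0,0,0],"jaw":0.03},{"translation":[0,0,0],"rot":[0,0,0],"jaw":0.05},{"translation":[0,0,0],"rot":[0,0,0],"jaw":0.09},{"translation":[0,0,0],"rot":[0,0,0],"jaw":0.09},{"translation":[0,0,0],"rot":[0,0,0],"jaw":0.09},{"translation":[0,0,0],"rot":[0,0,0],"jaw":0.09},{"translation":[0,0,0],"rot":[0,0,0],"jaw":0.09},{"translation":[0,0,0],"rot":[0,0,0],"jaw":0.09},{"translation":[0,0,0],"rot":[0,0,0],"jaw":0.09},{"translation":[0,0,0],"rot":[0,0,0],"jaw":0.09},{"translation":[0,0,0],"rot":[0,0,0],"jaw":0.09},{"translation":[0,0,0],"rot":[0,0,0],"jaw":0.09}]'
python3 -c "
from h import *
st()"
```

```text
clock: 17.7
position: [0.5966, 0.2913, 0.0454]
ee_rot: [2.227, 2.216, 0.0]
force: [-0.2, 0.0, -0.1]
width: 0.975
t 17.7 pos [0.5966 0.2913 0.0454] tooly yaw -0.28 tilt z [ 0.  0. -1.] F [-0.2  0.  -0.1] w 89.5 q [-0.17  0.74 -0.58  1.6   0.48  0.94 -0.93]
```

Up, then back out of the top camera's view toward -y, kept high.

```bash
python3 -m creep '[{"translation":[0,0,-0.01],"rot":[0,0,0],"jaw":0.09},{"translation":[0,0,-0.025],"rot":[0,0,0],"jaw":0.09},{"translation":[0,0,-0.035],"rot":[0,0,0],"jaw":0.09},{"translation":[0,0,-0.035],"rot":[0,0,0],"jaw":0.09},{"translation":[0,0,-0.035],"rot":[0,0,0],"jaw":0.09},{"translation":[0,0,-0.035],"rot":[0,0,0],"jaw":0.09},{"translation":[0,-0.035,0],"rot":[0,0,0],"jaw":0.09},{"translation":[0,-0.035,0],"rot":[0,0,0],"jaw":0.09},{"translation":[0,-0.035,0],"rot":[0,0,0],"jaw":0.09},{"translation":[-0.03,-0.02,0],"rot":[0,0,0],"jaw":0.09},{"translation":[-0.037,-0.01,0],"rot":[0,0,0],"jaw":0.09},{"translation":[-0.037,-0.01,0],"rot":[0,0,0],"jaw":0.09}]'
python3 -m creep '[{"translation":[-0.037,-0.01,0],"rot":[0,0,0],"jaw":0.09},{"translation":[-0.037,-0.01,0],"rot":[0,0,0],"jaw":0.09},{"translation":[-0.037,-0.01,0],"rot":[0,0,0],"jaw":0.09},{"translation":[-0.037,0,0],"rot":[0,0,0],"jaw":0.09},{"translation":[-0.037,0,0],"rot":[0,0,0],"jaw":0.09},{"translation":[-0.037,0,0],"rot":[0,0,0],"jaw":0.09},{"translation":[-0.037,0,0],"rot":[0,0,0],"jaw":0.09},{"translation":[-0.037,0,0],"rot":[0,0,0],"jaw":0.09},{"translation":[-0.037,0,0],"rot":[0,0,0],"jaw":0.09},{"translation":[-0.03,0,0],"rot":[0,0,0],"jaw":0.09},{"translation":[0,0,0],"rot":[0,0,0],"jaw":0.09},{"translation":[0,0,0],"rot":[0,0,0],"jaw":0.09}]'
python3 - <<'E'
from h import *
st()
im=optics.get_image("scene"); cv2.imwrite("pics/e1.png",im[:,:,::-1])
im=optics.get_image("top"); cv2.imwrite("pics/e1t.png",im[:,:,::-1])
for n in("top","scene"):
  for k,z in dict(scraper_center=.035,pad=0,chip0_center=.0085,stapler_center=.023,mug_center=.045,bottle_center=.06).items():
    print(n,k,[(np.round(w(n,d['location'],z)[:2],3).tolist(),round(d['score'],2)) for d in optics.pinpoint(n,k)[:4]])
E
```

```text
clock: 18.7
position: [0.4494, 0.1879, 0.2211]
ee_rot: [2.222, 2.219, 0.001]
force: [1.1, -0.5, 0.1]
width: 0.98
clock: 19.7
position: [0.4191, -0.1762, 0.2209]
ee_rot: [2.23, 2.212, 0.0]
force: [-0.3, 1.9, 0.5]
width: 0.984
t 19.7 pos [ 0.4191 -0.1762  0.2209] tooly yaw -0.47 tilt z [ 0. -0. -1.] F [-0.3  1.9  0.5] w 90.3 q [ 0.73  0.2  -0.52  1.93  0.11  1.04  0.15]
top scraper_center [([0.711, 0.388], 0.65), ([0.604, 0.286], 0.57), ([0.595, 0.454], 0.57)]
top pad [([0.6, 0.291], 0.6)]
top chip0_center [([0.584, -0.18], 0.55), ([0.541, -0.17], 0.38)]
top stapler_center [([0.449, 0.328], 0.87), ([0.591, 0.286], 0.63), ([0.795, 0.058], 0.34)]
top mug_center [([0.789, 0.054], 0.7)]
top bottle_center [([0.738, 0.248], 0.62)]
scene scraper_center [([0.731, 0.385], 0.86), ([0.608, 0.446], 0.69)]
scene pad [([0.674, 0.27], 0.69), ([0.598, 0.295], 0.64), ([0.605, -0.196], 0.24)]
scene chip0_center [([0.589, -0.182], 0.59)]
scene stapler_center [([0.45, 0.331], 0.69), ([0.678, -0.18], 0.33)]
scene mug_center [([0.797, 0.055], 0.8)]
scene bottle_center [([0.744, 0.244], 0.65)]
```

View pics/e1.png

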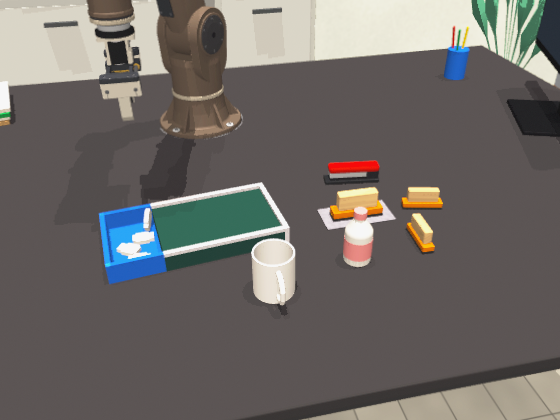

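View pics/e1t.png

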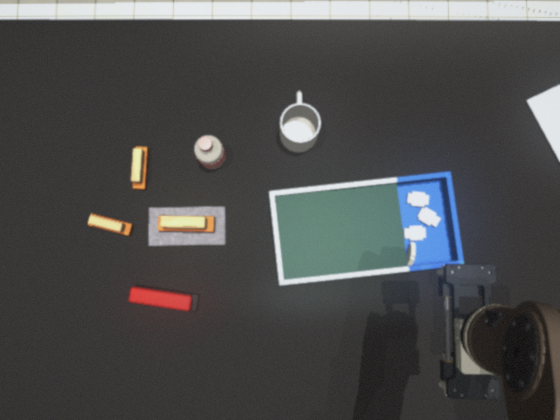

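```bash
python3 - <<'E'
from h import *
im=cv2.imread("pics/e1t.png"); a=cv2.resize(im[165:285,385:475],None,fx=4.4,fy=4.4,interpolation=cv2.INTER_CUBIC)
b=cv2.resize(cv2.imread("pics/e1.png")[195:285,95:175],None,fx=4.8,fy=5.86,interpolation=cv2.INTER_CUBIC)
cv2.imwrite("pics/e2.png",np.hstack([a,cv2.resize(b,(390,a.shape[0]))]))
for p in [(411,243),(410,263),(411,253)]:
    for z in (.02,.034): print(p,z,inb(w("top",p,z)))
for p in [(146,211),(147,229),(150,220)]:
    for z in (.02,.034): print("scene",p,z,inb(w("scene",p,z)))
E
```

```text
(411, 243) 0.02 [-0.0394 -0.1435]
(411, 243) 0.034 [-0.0397 -0.1399]
(410, 263) 0.02 [-0.0794 -0.1359]
(410, 263) 0.034 [-0.0792 -0.1324]
(411, 253) 0.02 [-0.0595 -0.1407]
(411, 253) 0.034 [-0.0596 -0.1372]
scene (146, 211) 0.02 [-0.0976 -0.1349]
scene (146, 211) 0.034 [-0.0762 -0.1358]
scene (147, 229) 0.02 [-0.0277 -0.1421]
scene (147, 229) 0.034 [-0.0077 -0.1429]
scene (150, 220) 0.02 [-0.0591 -0.1314]
scene (150, 220) 0.034 [-0.0385 -0.1324]
```

View pics/e2.png

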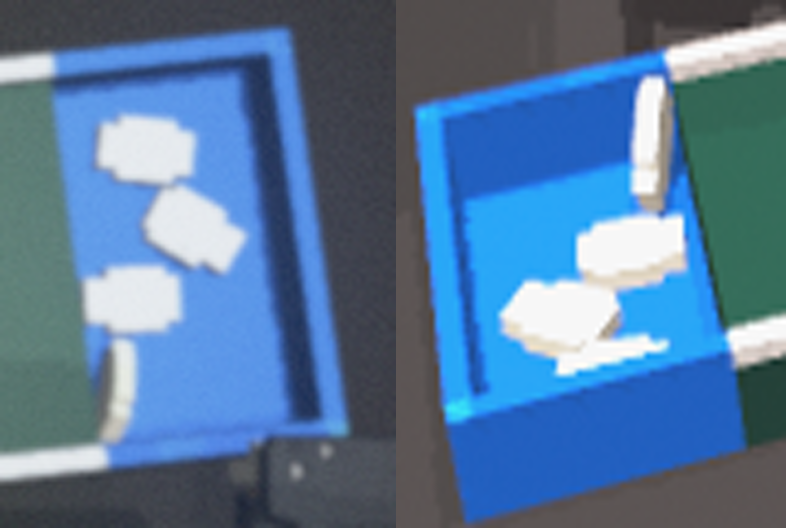

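The top crop shows three chips flat in the tray and the fourth on its long edge beside the board's end, with its centre at about y = -138 mm and z = 20 mm. The scraper stands about 5–10 mm from the pad's centre, and stapler, mug and bottle are where they were. Handing in.

```bash
python3 -c "
from h import *
st(); print(arm.sign_off())"
```

```text
t 20.4 pos [ 0.4193 -0.1748  0.2204] tooly yaw -0.27 tilt z [-0. -0. -1.] F [-0.1  0.2  0.6] w 89.5 q [ 0.73  0.2  -0.52  1.93  0.12  1.04  0.15]
the job is handed in; nothing more can be done
None
```

I took the largest scraper (the 115 mm one on the pad) by its handle and wiped all four chips into the blue tray in one pass. Then I stood it back on the felt pad, let go and pulled the arm clear. The job was handed in at 20.4 s; no verdict was reported.

**Chips:** My last pictures show a clear board and four chips in the tray. Three lie flat. The fourth stands on its long edge beside the board's end, inside the tray, with its centre about 20 mm above the desk. In every picture I took, the fingers stayed above the chips.

**Scraper:** It stands upright on the pad, about 6 mm from the pad's centre by the top camera. The scene camera's network missed it in the last look, though it is visible there. Its pad reading varied by up to 16 mm in x between looks, against the 40 mm allowed.

**Other things:** The stapler, mug and bottle read within about 9 mm of their first positions. That is about as much as repeat readings of things that did not move varied, so I take them as unmoved.

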